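# Third hand for the pinhole holder: set it at the fence, gauge it, hold it pressed

### The job

The pinhole holder is about to be screwed down on the breadboard and you are the third hand: bring it up flat against the fence with its upright plate centred under the foot of the height gauge, then lower the gauge's slider until the foot stands on top of the plate and is pushed up into its barrel by about 5 mm, and let go of the gauge, so that we can watch the reading for lift while tightening. Then press the holder square against the fence with a steady force of about 10 N and finish while still pressing: the program ends holding it there. Leave the other things on the breadboard and bench where they are.

Things in the scene. Friction and masses are not known exactly. Their poses are not given: they have to be found in the camera images.
- holder: Loose pinhole holder, purple metal, 0.19 to 0.28 kg, L-shaped. Base 100 (x) x 40 (y) x 16 mm high, slotted; at its +x end an upright plate 14 (x) x 44 (y) mm, top 62 mm above the underside, with a round pinhole insert. Both share one flat front face at x = +50 mm. Origin: centre of underside, z up. Starts 40 to 80 mm short of the fence, +x towards it within 20 degrees.
- holder_front (a point): Point at the lower edge of the holder's front face, mid-width: the face that goes against the fence. Axes as the holder's.
- holder_back (a point): Centre of the holder's plain back end face (40 mm wide, 16 mm high, at the other end from the front face), 8 mm above the underside. Axes as the holder's.
- fence: Straight aluminium bar fixed on the breadboard, 220 (y) x 18 (x) x 25 mm high. Origin: at the foot of its flat face towards the robot, mid-length, at the height of the breadboard's top (12.7 mm above the bench). +x points into the bar, square to the face (the direction to press in); y along the face. Friction under the holder takes 1 to 3 N of a push.
- gauge: Height gauge fixed behind the fence: grey base block, upright steel beam 260 mm tall with a slider, the slider's arm reaching over the fence towards the robot with a sprung foot under its end. Origin: on the breadboard's top straight below the foot, 7 mm in front of the fence's face; the beam stands 76 mm from it along +x. Axes parallel to the fence's.
- gauge_slide (a joint): Position of the gauge's slider with its arm, m: 0 at the top, grows as it is lowered, up to 0.070. At 0 the free foot hangs 107 mm above the breadboard. It stays where it is left (drag about 6 N, 0.3 kg): drawing it down takes 3 to 5 N, raising it about 9 N. Starts between 0 and 0.025.
- gauge_grip (a point): Centre of the top of the black upright round grip (18 mm across, 30 mm tall) on the slider's arm, straight above the foot, to pinch or push from above; 92 mm above the free foot's underside, moves with the slider. The arm under it is 18 mm wide (y) and 12 mm thick.
- gauge_foot (a joint): How far the sprung foot has been pushed up into its barrel, m: 0 when free, 0.012 fully in. It is light: about 0.3 N at 0 and 0.1 N more per mm.
- foot_tip (a point): Centre of the underside of the gauge's flat round foot (12 mm across). Axes as the fence's.
- post: Bystander: chrome-plated post 12.7 mm across, 75 mm tall with a 25 mm foot disc, standing on the breadboard. Origin under its centre.
- pedestal: Bystander: round pedestal 52 mm tall on a black rubber foot 39 mm across, standing on the breadboard. Origin under its centre.
- wedge: Bystander: frosted glass wedge 50 x 36 mm, 5 to 18 mm high, lying on the breadboard. Origin under its centre.
- mount0: Bystander: round mirror mount 51 mm across, 14 mm thick, standing in the lowest slot of the tiered rack. Origin at its lowest point.
- mount1: Bystander: the same, in the rack's middle slot.
- mount2: Bystander: the same, in the rack's top slot.
- screwdriver: Bystander: screwdriver lying on the bench to the robot's left, along its x axis.
There are look-alikes about, which are no part of the job. What is shaped like the holder but red is not meant.

How it is judged (in metres and radians):
On the way, in this order (a step that is already met when the one before it is completed fails the run):
1. the holder stands flat against the fence, its upright plate under the gauge's foot (x of holder_front in the frame of fence between -0.003 and 0.002 m and y of holder_front in the frame of foot_tip between -0.014 and 0.014 m and angle between the x axis of holder and the x axis of fence, either way round below 0.06 rad and angle between holder's own z axis and vertical below 0.04 rad), for 0.2 s.
2. the gauge's foot has been lowered onto the plate, pushed up about 5 mm, and the gauge is let go, with the holder still at the fence (all of step 1 and value of joint gauge_foot between 0.0025 and 0.0085 m and contact force between holder and gauge above 0.2 N and contact force between each of the arm, the fingers and gauge below 0.2 N), for 0.3 s.
At the end, for the whole second after the job is handed in: Fingers press the holder on the fence with 4 to 16 N (measured at the fence) through the last second; holder at rest and flat, front within 3 mm of the fence, square within 3 degrees, plate within 14 mm of centred under the foot; foot on it, pushed up 2.5 to 8.5 mm; robot not touching the gauge (all of step 2 and contact force between holder and fence between 4 and 16 N and contact force between the fingers and holder above 3 N and linear speed of holder below 0.01 m/s); the arm keeps its last pose, push and grip.
It fails at once if a bystander (post, pedestal, wedge, mirror mounts, screwdriver) is moved by more than 15 mm (distance of any of post, pedestal, wedge, mount0, mount1, mount2, screwdriver from where it was at the start of the episode above 0.015 m).
It also fails if it takes over 72 s, if anything falls off the work surface, if the arm or the gripper's body presses on something with over 40 N, if the wrist force passes 120 N, or if a joint passes its speed limit or range.

### The arm

A 6-joint arm with a two-finger parallel gripper is mounted at the origin on the work surface. World frame = base frame: x ahead of the robot, y to its left, z up, the work surface at z = 0. Lengths are in mm, angles in degrees, forces in N, time in s.
With the tool pointing down it reaches from about 325 to 775 mm from the base axis. Payload 5.5 kg.
Tool frame: the origin (TCP) lies at the centre of the arm's flange, where the gripper is bolted on; the fingertips stand 173 mm ahead of it and the grasp point (between the pads) lies 155 mm ahead of it; z points along the fingers, y is the line along which they close (so a half turn about z gives the same grasp; the last joint's range is limited). The gripper opens to 85 mm and grips with 20 to 120 N. Pads are 22 mm wide; open, the fingers measure 114 mm over their backs; the gripper's body (76 mm by 85 mm) begins 54 mm behind the grasp point. The pads swing forward as they close: fully open they stand 13 mm farther back than shut.
Start: joints at [72.668, 5.22, 70.514, -0, 104.267, -3.249], TCP at [146.003, 581.98, 404.675] pointing down, gripper open.
Joint ranges: [-164.24, 164.24], [-49.07, 125.15], [9.68, 141.18], [-86.29, 266.29], [3.28, 154.24], [-151.56, 151.56]. Speed limits (degrees/s): [147.25, 147.25, 172.46, 180, 180, 180].

### API

Orientations are given as [roll, pitch, yaw] about the fixed x, y, z axes, in that order (R = Rz(yaw) Ry(pitch) Rx(roll)).
In Python, from rig import observe, grab_frame, close_job, outline_of, pinpoint gives the robot as it stands. The module is installed in compiled form; this text tells all that it offers.
- The arm moves only by the tool play_rows, never from a script. Its argument "motion" is one flat list of numbers, 7 for each row, row after row: the turn, a rotation vector about the tool's x, y, z in degrees, then the shift along the tool's x, y, z in m, then the opening, from 0 (shut) to 1 (fully open). In form: [wx, wy, wz, dx, dy, dz, jaw, wx, wy, wz, dx, dy, dz, jaw, ...]. A call has 1 to 10 rows; each row is the pose to reach, as a shift and turn from the pose commanded when the call began, along the tool's axes at that moment; what a row does not reach only later rows make up. A row lasts 1/12 s, in which the tool goes at most 41.7 mm and 7.16 degrees, less where a joint would pass 70% of its speed; a pose out of reach is approached as far as the arm can. A call with a gripper value outside its range is refused whole. The fingers move at their own pace and stop on an object; "grip_force" is the grip in N (left out, the last holds). Time passes only in rows, so rows that repeat a pose let the fingers close. It gives the time, the measured TCP pose, the force, the opening and the grip force at its end, in the units of the state.
- observe(): the state, without advancing time (a new reading comes with each control period).
- grab_frame(name): name is "side" or "top"; returns a dict with "color" (480x640x3 uint8, red, green, blue), "range_z" (480x640 float32, mm along the optical axis (not along the pixel's ray), 0 where there is no reading), "intrinsics" (3x3 intrinsics, pixels), "k1" (the pictures are not rectified: a ray, as slopes to the right and down, at radius r is drawn at 1 + k1 r^2 times it, then the intrinsics apply), "position" and "rotation" of the camera in the world. Camera axes: x right, y up, looking along -z (the intrinsics and any distortion apply to the point x, -y, -z); pixel columns grow to the right and rows downward; lengths in mm; the calibration is good to about 2 mm. A picture is of the moment at which its call begins.
- close_job(): hands the job in; it is judged then, once.
Trained networks look in the newest picture that a camera, given by its name, has taken for a name from the list of things; names that differ only in an ending like _2 or _b are one class to them, and where a whole thing is asked for, a point or a joint stands for the part that bears it (a point fixed in the world has none). Each returns a list of dicts, best first, with "confidence" (0 to 1); they miss things now and then, are a little off and sometimes report something else, mostly with a low value. They report only what shows in the picture. A call takes as long as a camera call. They do not tell look-alikes from the thing itself.
- outline_of(query, camera): "pixels" (480x640 bool, what is visible of it) and "extent" ([centre column, centre row, width, height] in pixels, round what is visible of it).
- pinpoint(query, camera): "point" ([column, row] in pixels: a listed point, or the origin of a listed thing).
The state is a dict: "time_s": time; "q": joint angles; "joint_velocities": joint speeds; "joint_torque": joint torques, N m; "tool_pos": TCP position; "ee_rot": TCP orientation; "force": force on the tool from outside, world axes, zero at the start; "torque": the same for the moment, N m; "opening": finger opening in mm; "finger_force": force on a finger pad.
Only numpy, scipy, OpenCV 4.12 (cv2) and the standard library are available. Lean on these libraries where they do the work, as an engineer would, in place of code of your own. Each camera call takes 0.05 s, during which the arm holds its last target. There are 200 camera calls.

## Working session

There is one attempt and no reset: what is moved stays moved. The work goes in short steps, Python scripts to look and compute and a tool call to move; the robot and the scene stay as the last step left them, time stands still between calls to the robot, and variables do not carry over. Pictures are saved under pics/ and viewed, at most 10 in all, crops included, and the job is handed in when it is done.

Besides the shell and the picture viewer there is one more tool, called after "Emit:" by a JSON object that holds its "op" and its "data". play_rows: Moves the arm, as the interface text tells. Its arguments: {"type":"object","properties":{"motion":{"type":"array"},"grip_force":{"type":"number"}},"required":["motion"]}

```bash
mkdir -p pics; cat > h.py <<'E'
import numpy as np, cv2
from rig import *
def ray(f,u,v):
    K=np.array(f["intrinsics"],float);k=float(f["k1"])
    xd=(u-K[0,2])/K[0,0];yd=(v-K[1,2])/K[1,1]
    p=cv2.undistortPoints(np.array([[[u,v]]],float),K,np.array([k,0,0,0,0.]))[0,0]
    return p
def world(f,u,v,z=None):
    """z given: intersect with plane z (mm); else use depth"""
    p=ray(f,u,v);R=np.array(f["rotation"]);c=np.array(f["position"])
    d=R@np.array([p[0],-p[1],-1.])
    if z is None: t=float(np.median(f["range_z"][int(v)-1:int(v)+2,int(u)-1:int(u)+2]))
    else: t=(z-c[2])/d[2]
    return c+t*d
def cloud(f):
    K=np.array(f["intrinsics"],float);k=float(f["k1"])
    u,v=np.meshgrid(np.arange(640.),np.arange(480.))
    p=cv2.undistortPoints(np.stack([u,v],-1).reshape(-1,1,2),K,np.array([k,0,0,0,0.]))[:,0]
    D=f["range_z"].reshape(-1,1)
    P=np.c_[p[:,0:1],-p[:,1:2],-np.ones((len(p),1))]*D
    return (P@np.array(f["rotation"]).T+np.array(f["position"])).reshape(480,640,3)
E
python3 - <<'E'
from h import *
s=observe();print(s)
for c in("side","top"):
    f=grab_frame(c);cv2.imwrite(f"pics/{c}0.png",f["color"][:,:,::-1]);print(c,f["position"],np.round(f["rotation"],3).tolist(),f["k1"],f["intrinsics"])
    for q in("holder","fence","gauge","post","pedestal","wedge"):
        for o in outline_of(q,c)[:3]:print(" O",q,round(o["confidence"],2),np.round(o["extent"]))
    for q in("holder","holder_front","holder_back","gauge_grip","foot_tip","fence","gauge","post","pedestal","wedge","mount0"):
        for o in pinpoint(q,c)[:3]:
            u,v=o["point"];print(" P",q,round(o["confidence"],2),round(u),round(v),np.round(world(f,u,v)),np.round(world(f,u,v,12.7)))
E
```

```text
{'time_s': 0.0, 'q': array([ 7.26683330e+01,  5.26375613e+00,  7.05803826e+01,  5.59351085e-04,
        1.04267017e+02, -3.25093293e+00]), 'joint_velocities': array([-0.01816683, -0.0628623 ,  0.00993532, -0.01675948, -0.05086399,
        0.07546816]), 'joint_torque': array([-1.58597952e-03, -4.58717430e+01, -4.18023133e+01, -1.83098950e-04,
        1.16059228e-02,  8.92602344e-06]), 'tool_pos': array([146.0145827 , 582.02449521, 403.55852781]), 'ee_rot': array([-1.79889054e+02, -6.84500296e-03,  1.65919397e+02]), 'force': array([-0.57935449,  0.50481909,  0.4694642 ]), 'torque': array([-0.0380012 , -0.06433429,  0.00259572]), 'finger_force': 0.0, 'opening': 85.60359131838592}
side [ -48.99532175 -988.26089111  734.38893611] [61.779, -1.316, -29.935] -0.0015984521641410883 [[487.16106875   0.         316.05517802]
 [  0.         487.16106875 234.59326344]
 [  0.           0.           1.        ]]
 O holder 0.66 [292. 256.  38.  31.]
 O holder 0.57 [230. 265.  39.  27.]
 O holder 0.32 [215. 209.  30.   4.]
 O fence 0.77 [341. 263.  32.  45.]
 O gauge 0.92 [349. 217.  43.  91.]
 O post 0.56 [317. 302.   7.  25.]
 O pedestal 0.7 [366. 293.  14.  22.]
 O pedestal 0.18 [349. 213.  35.  33.]
 O wedge 0.52 [282. 236.  14.  17.]Traceback (most recent call last):
  File "<stdin>", line 9, in <module>
  File "h.py", line 13, in world
    else: t=(z-c[2])/d[2]
                     ~^^^
IndexError: invalid index to scalar variable.
```

```bash
sed -i 's/np.array(f\["rotation"\])/Rm(f)/' h.py; cat >> h.py <<'E'
from scipy.spatial.transform import Rotation
def Rm(f): return Rotation.from_euler('xyz',f["rotation"],degrees=True).as_matrix()
E
python3 - <<'E'
from h import *
for c in("side","top"):
    f=grab_frame(c);cv2.imwrite(f"pics/{c}0.png",f["color"][:,:,::-1]);print(c,f["position"],np.round(f["rotation"],3).tolist())
    np.save(f"{c}0.npy",np.dstack([cloud(f),f["color"]]))
    if c=="top":
      for q in("holder","fence","gauge","post","pedestal","wedge"):
        for o in outline_of(q,c)[:3]:print(" O",q,round(o["confidence"],2),np.round(o["extent"]))
    for q in("holder","holder_front","holder_back","gauge_grip","foot_tip","fence","gauge","post","pedestal","wedge","mount0"):
        for o in pinpoint(q,c)[:3]:
            u,v=o["point"];print(" P",q,round(o["confidence"],2),round(u),round(v),np.round(world(f,u,v)),np.round(world(f,u,v,12.7)))
a=cv2.imread("pics/side0.png")[130:350,170:430];cv2.imwrite("pics/side0c.png",cv2.resize(a,None,fx=2.7,fy=2.7,interpolation=cv2.INTER_CUBIC))
E
```

```text
side [ -48.99532175 -988.26089111  734.38893611] [61.779, -1.316, -29.935]
 P holder 0.92 230 272 [322.  95.  12.] [321.  94.  13.]
 P holder 0.59 293 265 [479.  25.  25.] [489.  43.  13.]
 P holder 0.16 450 377 [ 477. -568.  124.] [ 573. -491.   13.]
 P holder_front 0.95 310 265 [525.   8.  22.] [533.  21.  13.]
 P holder_front 0.84 216 276 [284.  96.   9.] [282.  90.  13.]
 P holder_back 0.95 272 263 [444.  86.   9.] [442.  81.  13.]
 P holder_back 0.71 251 262 [401. 133.  -1.] [393. 112.  13.]
 P gauge_grip 0.77 331 200 [589.  16. 203.] [818. 376.  13.]
 P fence 0.96 337 267 [595. -20.  11.] [593. -23.  13.]
 P post 0.68 314 313 [ 430. -178.   17.] [ 433. -174.   13.]
 P pedestal 0.75 364 306 [ 557. -207.   12.] [ 556. -208.   13.]
 P pedestal 0.25 278 239 [514. 193.  17.] [518. 201.  13.]
 P wedge 0.49 280 240 [521. 186.  14.] [522. 189.  13.]
 P mount0 0.57 412 388 [ 439. -522.   75.] [ 485. -478.   13.]
top [ 335.5440096   -41.3482698  1641.83759807] [6.533, -0.5, -89.016]
 O holder 0.78 [284. 250.  25.  39.]
 O holder 0.57 [257. 303.  18.  39.]
 O fence 0.69 [302. 212.  75.  2
[... 670 characters left out ...]
 250 [491.  42.  17.] [491.  42.  13.]
 P gauge_grip 0.94 294 206 [588.   8. 207.] [623.  15.  13.]
 P fence 0.67 302 214 [597. -11.  28.] [599. -11.  13.]
 P gauge 0.95 296 214 [598.   6.  16.] [599.   6.  13.]
 P post 0.56 359 266 [ 445. -184.   22.] [ 446. -185.   13.]
 P pedestal 0.47 365 224 [ 567. -194.   65.] [ 574. -199.   13.]
 P wedge 0.66 489 248 [ 497. -544.  120.] [ 508. -579.   13.]
 P wedge 0.65 126 285 [377. 515.  15.] [377. 515.  13.]
 P wedge 0.59 230 239 [521. 200.  20.] [522. 202.  13.]
 P mount0 0.66 459 281 [ 404. -478.   36.] [ 405. -485.   13.]
 P mount0 0.66 472 264 [ 455. -506.   75.] [ 459. -524.   13.]
 P mount0 0.51 490 248 [ 495. -547.  124.] [ 506. -584.   13.]
```

View pics/top0.png

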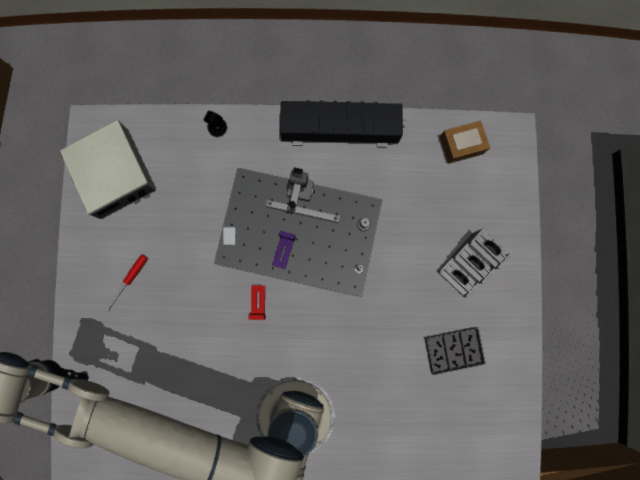

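View pics/side0c.png

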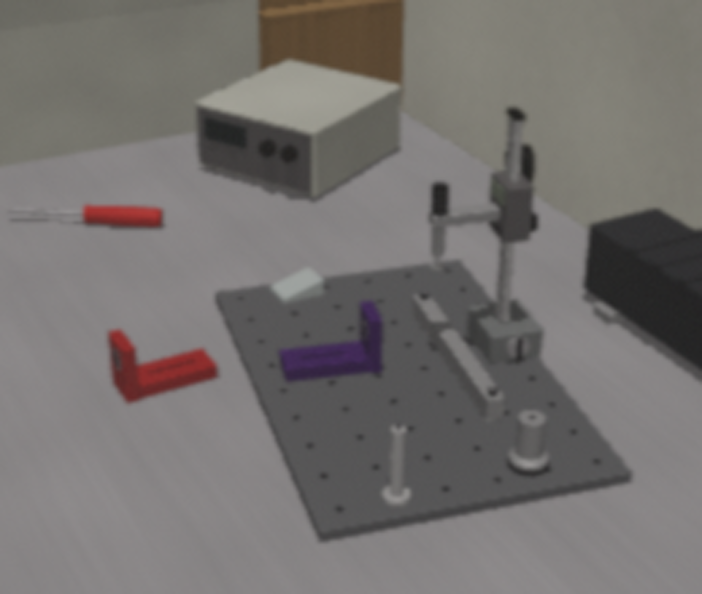

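The top view shows the purple holder at (284,250) on the breadboard and the red look-alike at (257,302) on the bench. The fence is at (302,212) and the gauge grip at (294,206). The enlarged side crop confirms it: the purple one stands on the breadboard with its plate towards the fence, so that is the one meant, and the red one isn't.

```bash
cat > meas.py <<'E'
from h import *
def purple(A):
    hsv=cv2.cvtColor(A[:,:,3:].astype(np.uint8),cv2.COLOR_RGB2HSV)
    P=A[:,:,:3]
    return (hsv[...,0]>118)&(hsv[...,0]<160)&(hsv[...,1]>90)&(P[...,0]>380)&(P[...,0]<620)&(abs(P[...,1])<150)&(P[...,2]>5)&(P[...,2]<100)
def snap(c,n):
    f=grab_frame(c);A=np.dstack([cloud(f),f["color"]]);np.save(f"{c}{n}.npy",A);return f,A
E
python3 - <<'E'
from meas import *
for c in("side","top"):
    A=np.load(c+"0.npy");m=purple(A);p=A[m][:,:3]
    print(c,m.sum(),np.round(p.min(0)),np.round(p.max(0)))
    lo=p[(p[:,2]>20)&(p[:,2]<34)];hi=p[p[:,2]>50]
    for n,q in(("base",lo),("top",hi)):
        if len(q)>5:
            r=cv2.minAreaRect(q[:,:2].astype(np.float32));w,V=np.linalg.eigh(np.cov(q[:,:2].T));print(n,len(q),np.round(q.mean(0)),r,np.degrees(np.arctan2(*V[::-1,1])),np.round(np.median(q[:,2])))
    P=A[...,:3];g=A[...,3:].mean(-1)
    # fence: top points
    m=(abs(P[...,2]-37.7)<5)&(P[...,0]>540)&(P[...,0]<650)&(P[...,1]>-140)&(P[...,1]<110)
    q=P[m];
    for _ in range(3):
        w,V=np.linalg.eigh(np.cov(q[:,:2].T));d=(q[:,:2]-q[:,:2].mean(0))@V[:,0];q=q[abs(d)<11]
    t=(q[:,:2]-q[:,:2].mean(0))@V[:,1]
    print("fence",len(q),np.round(q.mean(0),1),"dir",np.degrees(np.arctan2(V[1,1],V[0,1])),"across",np.round(np.percentile(d,[1,99]),1),"along",t.min(),t.max(),"medz",np.median(q[:,2]))
    # grip
    m=(P[...,2]>150)&(P[...,2]<240)&(abs(P[...,0]-590)<25)&(abs(P[...,1]-8)<25)
    q=P[m];print("grip region",len(q),np.round(q.mean(0),1),np.round(np.percentile(q,[2,50,98],axis=0)).tolist())
    d=q[A[m][:,3:].mean(-1)<60];print("dark",len(d),np.round(d.mean(0),1) if len(d) else 0,np.round(np.percentile(d,[2,50,98],axis=0)).tolist() if len(d) else 0)
    m=(P[...,2]>5)&(P[...,2]<20)&(abs(P[...,0]-450)<30)&(abs(P[...,1]+80)<40);print("board z",np.median(P[m][:,2]))
E
```

```text
side 441 [433.   7.  13.] [536.  70.  77.]
base 303 [481.  38.  27.] ((483.8419189453125, 39.875789642333984), (44.92767333984375, 96.4559097290039), 74.14551544189453) 161.6276655052025 27.0
top 63 [524.  23.  67.] ((526.1946411132812, 29.573055267333984), (44.763790130615234, 11.12770938873291), 73.60079956054688) 75.14482442189454 70.0
fence 237 [602.8 -27.7  36.9] dir 77.43162311663755 across [-9.6  7.7] along -97.51574274476138 123.55217589568036 medz 36.703713704758
grip region 175 [594.3   8.3 181.1] [[584.0, 0.0, 152.0], [592.0, 8.0, 178.0], [614.0, 23.0, 208.0]]
dark 44 [589.7   8.3 195. ] [[585.0, 2.0, 181.0], [589.0, 9.0, 195.0], [596.0, 15.0, 208.0]]
board z 11.877537695910746
top 439 [439.   9.   6.] [543.  71.  83.]
base 302 [482.  44.  28.] ((481.53009033203125, 44.104820251464844), (39.65921401977539, 84.85409545898438), 74.54981231689453) 165.43760557820107 28.0
top 90 [528.  31.  73.] ((528.1267700195312, 30.371315002441406), (43.60872268676758, 14.734127044677734), 74.43538665771484) 73.95339963310889 75.0
fence 359 [604.3 -17.3  37.5] dir 78.29250746376061 across [-9.8  9.1] along -105.15726925486736 115.0005821935475 medz 37.458959078716134
grip region 83 [597.1  10.6 192.5] [[585.0, 0.0, 169.0], [595.0, 10.0, 198.0], [615.0, 21.0, 211.0]]
dark 50 [592.8  12.9 202. ] [[585.0, 4.0, 169.0], [592.0, 12.0, 207.0], [603.0, 20.0, 211.0]]
board z 12.460334714122837
```

Emit:
{"op": "play_rows", "data": {"motion": [0,0,1.6,-0.04,-0.04,0,1,0,0,1.6,-0.08,-0.08,0,1,0,0,1.6,-0.12,-0.12,0,1,0,0,1.6,-0.16,-0.16,0,1,0,0,1.6,-0.2,-0.2,0,1,0,0,1.6,-0.24,-0.24,0,1,0,0,1.6,-0.27,-0.27,0,1,0,0,1.6,-0.3,-0.3,0,1,0,0,1.6,-0.33,-0.33,0,1,0,0,1.6,-0.36,-0.36,0,1]}}

```text
time_s: 2.73
tool_pos: [360.4, 222.6, 405.0]
ee_rot: [180.0, 0.0, 164.3]
force: [0.1, 0.4, -0.6]
opening: 85.2
finger_force: 0.0
```

Emit:
{"op": "play_rows", "data": {"motion": [0,0,0,-0.028,-0.028,0,1,0,0,0,-0.056,-0.056,0,1,0,0,0,-0.084,-0.084,0.03,1,0,0,0,-0.112,-0.112,0.06,1,0,0,0,-0.13,-0.13,0.09,1,0,0,0,-0.14,-0.138,0.1,1,0,0,0,-0.14,-0.138,0.1,1,0,0,0,-0.14,-0.138,0.1,1,0,0,0,-0.14,-0.138,0.1,1,0,0,0,-0.14,-0.138,0.1,1]}}

```text
time_s: 3.57
tool_pos: [457.5, 54.7, 306.6]
ee_rot: [179.9, 0.1, 164.4]
force: [0.4, 0.8, 0.4]
opening: 85.1
finger_force: 0.0
```

Emit:
{"op": "play_rows", "data": {"motion": [0,0,0,-0.003,-0.005,0.03,1,0,0,0,-0.003,-0.005,0.06,1,0,0,0,-0.003,-0.005,0.09,1,0,0,0,-0.003,-0.005,0.11,1,0,0,0,-0.003,-0.005,0.119,1,0,0,0,-0.003,-0.005,0.119,1,0,0,0,-0.003,-0.005,0.119,1]}}

```text
time_s: 4.15
tool_pos: [459.5, 48.8, 187.2]
ee_rot: [180.0, 0.1, 164.4]
force: [0.9, 0.8, 1.2]
opening: 85.4
finger_force: 0.0
```

```bash
python3 - <<'E'
from meas import *
s=observe();print(s["tool_pos"],s["force"])
f=grab_frame("side");cv2.imwrite("pics/s1.png",cv2.resize(f["color"][150:330,230:430,::-1],None,fx=3,fy=3,interpolation=cv2.INTER_CUBIC))
E
```

```text
[459.48419714  48.82452629 187.22092053] [0.87352104 0.80532599 1.22938054]
```

View pics/s1.png

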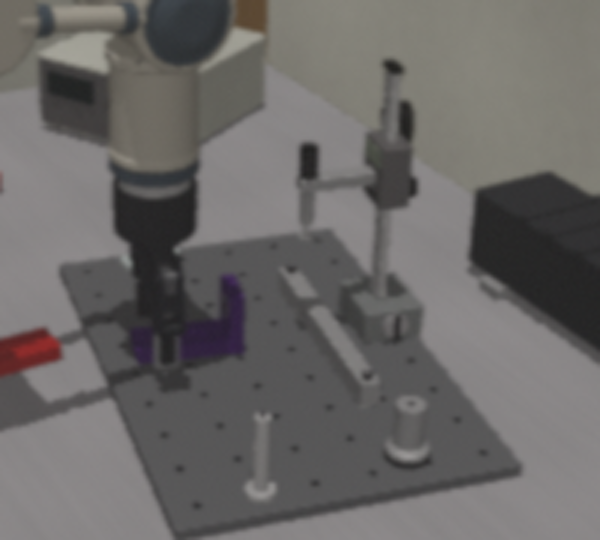

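The gripper straddles the rear of the purple base, at about (165,340) in the crop, with the plate at (232,315). The gauge is clear. Now I'll close gently.

Emit:
{"op": "play_rows", "data": {"motion": [0,0,0,0,0,0,0.3,0,0,0,0,0,0,0.3,0,0,0,0,0,0,0.3,0,0,0,0,0,0,0.3,0,0,0,0,0,0,0.3,0,0,0,0,0,0,0.3,0,0,0,0,0,0,0.3,0,0,0,0,0,0,0.3], "grip_force": 25}}

```text
time_s: 4.87
tool_pos: [459.4, 48.2, 186.6]
ee_rot: [180.0, 0.1, 164.3]
force: [-0.7, 0.7, 5.3]
opening: 39.6
finger_force: 25.7
```

Emit:
{"op": "play_rows", "data": {"motion": [0,0,-1,-0.01,-0.0005,-0.0005,0.3,0,0,-2,-0.02,-0.001,-0.0005,0.3,0,0,-3,-0.03,-0.002,-0.0005,0.3,0,0,-3.5,-0.04,-0.003,-0.0005,0.3,0,0,-3.5,-0.05,-0.0035,-0.0005,0.3,0,0,-3.5,-0.058,-0.0035,-0.0005,0.3,0,0,-3.5,-0.061,-0.0035,-0.0005,0.3,0,0,-3.5,-0.061,-0.0035,-0.0005,0.3]}}

```text
time_s: 5.53
tool_pos: [517.7, 28.1, 186.6]
ee_rot: [180.0, 0.1, 167.8]
force: [1.6, 0.2, 3.9]
opening: 39.7
finger_force: 25.8
```

```bash
cat > m2.py <<'E'
from meas import *
import sys
s=observe();print(s["tool_pos"],s["ee_rot"],s["force"],s["opening"])
for c in sys.argv[2:]:
    f,A=snap(c,sys.argv[1]);P=A[...,:3]
    m=purple(A)&(P[...,2]>55);q=P[m]
    if len(q)>10: print(c,"plate top",len(q),np.round(q.mean(0),1),cv2.minAreaRect(q[:,:2].astype(np.float32)))
    cv2.imwrite(f"pics/{c}{sys.argv[1]}.png",cv2.resize(f["color"][150:330,230:430,::-1],None,fx=3,fy=3,interpolation=cv2.INTER_CUBIC))
E
python3 m2.py 2 top side
```

```text
[517.66113433  28.06569534 186.60403039] [1.79995672e+02 7.93555068e-02 1.67790473e+02] [1.63725512 0.23812778 3.85655242] 39.65367387117797
side plate top 54 [582.3   3.7  69.2] ((583.8450927734375, 9.35069465637207), (42.68925094604492, 10.49984359741211), 76.21551513671875)
```

Emit:
{"op": "play_rows", "data": {"motion": [0,0,0,-0.002,0,0,0.3,0,0,0,-0.004,0,0,0.3,0,0,0,-0.006,0,0,0.3,0,0,0,-0.006,0,0,0.3,0,0,0,-0.006,0,0,0.3]}}

```text
time_s: 6.05
tool_pos: [522.6, 27.3, 186.6]
ee_rot: [180.0, 0.0, 167.8]
force: [0.3, -0.7, 5.8]
opening: 39.3
finger_force: 26.0
```

Emit:
{"op": "play_rows", "data": {"motion": [0,0,0,-0.001,0,0,0.3,0,0,0,-0.002,0,0,0.3,0,0,0,-0.003,0,0,0.3,0,0,0,-0.003,0,0,0.3,0,0,0,-0.003,0,0,0.3]}}

```text
time_s: 6.47
tool_pos: [524.8, 26.8, 186.6]
ee_rot: [180.0, -0.2, 167.8]
force: [-6.9, 1.1, 9.9]
opening: 39.5
finger_force: 26.5
```

Emit:
{"op": "play_rows", "data": {"motion": [0,0,0,-0.001,0,0,0.3,0,0,0,-0.001,0,0,0.3,0,0,0,-0.001,0,0,0.3,0,0,0,-0.001,0,0,0.3]}}

```text
time_s: 6.8
tool_pos: [525.3, 26.8, 186.5]
ee_rot: [-180.0, -0.3, 167.8]
force: [-9.9, 2.1, 10.5]
opening: 39.4
finger_force: 26.7
```

```bash
python3 m2.py 3 side; python3 - <<'E'
from meas import *
print(observe()["force"])
for q in("holder_front","gauge_grip","foot_tip"):
    print(q,[(round(o["confidence"],2),np.round(o["point"])) for o in pinpoint(q,"side")[:2]])
E
```

```text
[525.27335635  26.75936752 186.53021374] [-179.99017206   -0.27677103  167.8496142 ] [-9.89343563  2.14084401 10.48444638] 39.350586693485454
side plate top 47 [5.876e+02 4.000e-01 6.880e+01] ((589.8865356445312, 6.581792831420898), (45.87947082519531, 11.141501426696777), 79.17955017089844)
[-9.56040497  0.85633801 11.79805326]
holder_front [(0.93, array([215., 273.])), (0.8, array([337., 259.]))]
gauge_grip [(0.89, array([332., 198.]))]
foot_tip [(0.57, array([316., 263.]))]
```

View pics/side3.png

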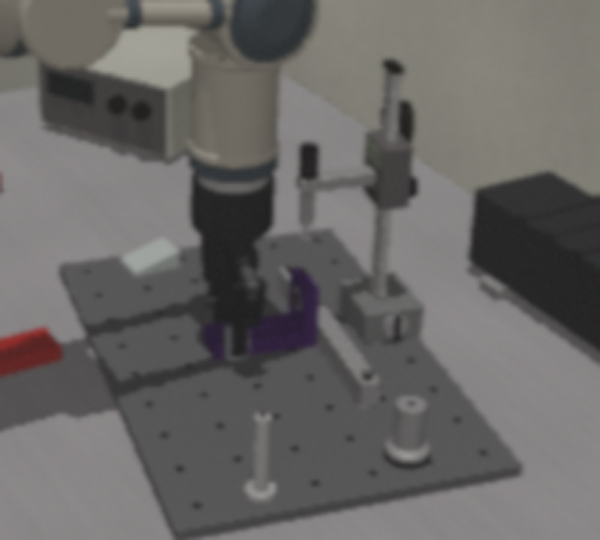

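Emit:
{"op": "play_rows", "data": {"motion": [0,0,0,0,0,0,1,0,0,0,0,0,0,1,0,0,0,0,0,0,1,0,0,0,0,0,0,1,0,0,0,0,0,0,1,0,0,0,0.005,0,-0.02,1,0,0,0,0.01,0,-0.05,1,0,0,0,0.01,0,-0.09,1,0,0,0,0.01,0,-0.13,1,0,0,0,0.01,0,-0.17,1]}}

```text
time_s: 7.83
tool_pos: [516.5, 28.3, 357.6]
ee_rot: [-180.0, -0.0, 167.8]
force: [1.6, -1.6, 0.6]
opening: 85.2
finger_force: 0.0
```

Emit:
{"op": "play_rows", "data": {"motion": [0,0,0,0,0,-0.03,0,0,0,0,0,0,-0.06,0,0,0,0,0.02,0,-0.07,0,0,0,0,0.06,0,-0.07,0,0,0,0,0.1,0,-0.07,0,0,0,0,0.1,0,-0.07,0,0,0,0,0.1,0,-0.07,0]}}

```text
time_s: 8.42
tool_pos: [417.6, 49.7, 427.0]
ee_rot: [180.0, 0.2, 167.9]
force: [0.2, -0.9, 0.1]
opening: 0.6
finger_force: 0.0
```

```bash
python3 m2.py 4 top side; python3 - <<'E'
from meas import *
for c in("side","top"):
    A=np.load(c+"4.npy");P=A[...,:3]
    m=(P[...,2]>140)&(P[...,2]<225)&(abs(P[...,0]-592)<22)&(abs(P[...,1]-11)<25)&(A[...,3:].mean(-1)<70)
    q=P[m];print(c,len(q),np.round(q.mean(0),1),np.round(np.percentile(q,[3,50,97],axis=0)).tolist())
    for n in("gauge_grip","gauge","foot_tip","holder_front"):print(n,[(round(o["confidence"],2),np.round(o["point"],1)) for o in pinpoint(n,c)[:2]])
E
```

```text
[417.63724883  49.71291939 427.01762914] [1.79960307e+02 1.63845957e-01 1.67866175e+02] [ 0.16768902 -0.91392827  0.1403108 ] 0.5738852311683761
top plate top 77 [591.9   9.9  72.7] ((592.6473388671875, 10.595243453979492), (42.627010345458984, 14.461143493652344), 81.279052734375)
side plate top 54 [588.3   1.1  69.2] ((591.0637817382812, 7.076866149902344), (44.433467864990234, 11.989022254943848), 77.5994873046875)
side 67 [590.    8.9 194.8] [[585.0, 3.0, 180.0], [589.0, 8.0, 195.0], [597.0, 18.0, 207.0]]
gauge_grip [(0.87, array([331.6, 198.4])), (0.55, array([448.3, 378.5]))]
gauge []
foot_tip []
holder_front [(0.86, array([335.2, 261. ])), (0.66, array([216. , 274.5]))]
top 56 [592.1  12.5 200.2] [[586.0, 4.0, 165.0], [592.0, 12.0, 207.0], [602.0, 20.0, 215.0]]
gauge_grip [(0.68, array([290.4, 203.7])), (0.36, array([364.1, 225.2]))]
gauge [(0.7, array([291.7, 213.3]))]
foot_tip []
holder_front [(0.71, array([295.1, 213.8])), (0.55, array([259.3, 317.1]))]
```

View pics/top4.png

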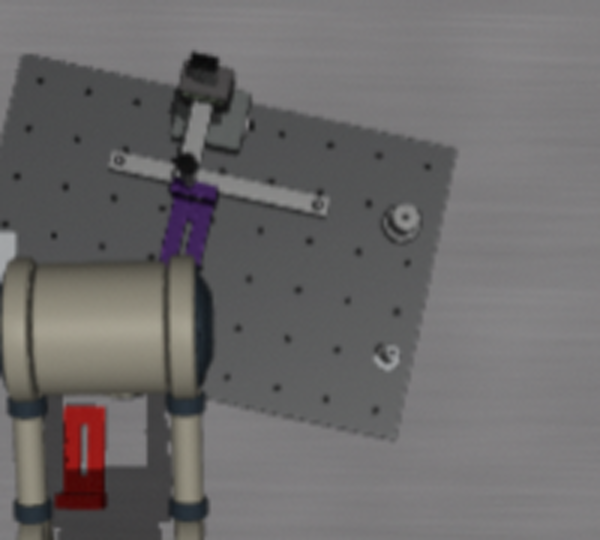

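The top crop shows the holder (190,215) square against the fence, with the plate centred under the grip (186,165). Measured positions are plate (592.5,10.5) and grip (592,12). The other objects haven't moved. Next I'll go over the grip.

Emit:
{"op": "play_rows", "data": {"motion": [0,0,0,-0.03,0,0,0,0,0,0,-0.06,0,0,0,0,0,0,-0.09,0,0,0,0,0,0,-0.12,0,0,0,0,0,0,-0.15,-0.001,0,0,0,0,0,-0.17,-0.001,0,0,0,0,0,-0.18,-0.001,0,0,0,0,0,-0.18,-0.001,0,0,0,0,0,-0.18,-0.001,0.02,0,0,0,0,-0.18,-0.001,0.035,0]}}

```text
time_s: 9.75
tool_pos: [594.8, 10.5, 391.2]
ee_rot: [180.0, 0.1, 167.8]
force: [-0.6, 0.0, -1.3]
opening: -0.0
finger_force: 0.0
```

Emit:
{"op": "play_rows", "data": {"motion": [0,0,0,0,0,0.005,0,0,0,0,0,0,0.01,0,0,0,0,0,0,0.015,0,0,0,0,0,0,0.02,0,0,0,0,0,0,0.025,0,0,0,0,0,0,0.03,0,0,0,0,0,0,0.03,0,0,0,0,0,0,0.03,0]}}

```text
time_s: 10.42
tool_pos: [595.0, 10.5, 360.6]
ee_rot: [-180.0, -0.0, 167.8]
force: [0.4, 0.2, 0.1]
opening: 0.0
finger_force: 0.0
```

```bash
python3 m2.py 5 side
```

```text
[595.01276914  10.4584107  360.55226514] [-1.79994154e+02 -4.83750670e-03  1.67816273e+02] [0.42467462 0.18179308 0.11379339] 0.022379521278757305
side plate top 43 [587.2  -1.1  69. ] ((589.278564453125, 5.176204681396484), (38.219608306884766, 10.405914306640625), 81.59119415283203)
```

View pics/side5.png

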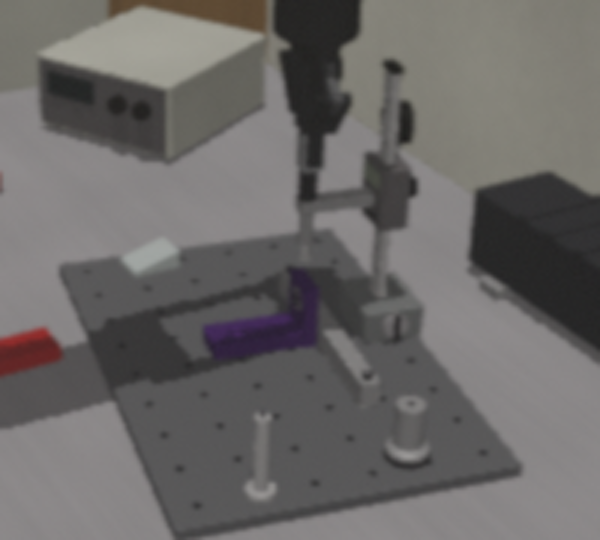

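The side crop shows the slider following the closed fingers: the arm is now at (335,200), it was at y=183, and the foot is still above the plate. I'll lower it about 26 mm more.

Emit:
{"op": "play_rows", "data": {"motion": [0,0,0,0,0,0.004,0,0,0,0,0,0,0.008,0,0,0,0,0,0,0.012,0,0,0,0,0,0,0.016,0,0,0,0,0,0,0.019,0,0,0,0,0,0,0.022,0,0,0,0,0,0,0.024,0,0,0,0,0,0,0.026,0]}}

```text
time_s: 11.13
tool_pos: [595.0, 10.4, 335.1]
ee_rot: [180.0, 0.0, 167.8]
force: [1.5, -0.6, 3.9]
opening: -0.4
finger_force: 2.1
```

Emit:
{"op": "play_rows", "data": {"motion": [0,0,0,0,0,0,0,0,0,0,0,0,0,0]}}

```text
time_s: 11.3
tool_pos: [594.9, 10.5, 334.8]
ee_rot: [-180.0, -0.0, 167.8]
force: [0.6, -1.0, 1.3]
opening: -0.1
finger_force: 0.8
```

Emit:
{"op": "play_rows", "data": {"motion": [0,0,0,0,0,-0.01,0,0,0,0,0,0,-0.03,0,0,0,0,0,0,-0.05,0,0,0,0,0.02,0,-0.06,0,0,0,0,0.05,0,-0.06,0,0,0,0,0.08,0.001,-0.06,0,0,0,0,0.11,0.001,-0.03,0,0,0,0,0.129,0.001,0,0,0,0,0,0.129,0.001,0.02,0,0,0,0,0.129,0.001,0.02,0]}}

```text
time_s: 12.13
tool_pos: [467.0, 39.0, 310.3]
ee_rot: [-179.9, -0.5, 167.9]
force: [-1.5, -0.7, -1.0]
opening: 0.1
finger_force: 0.0
```

```bash
python3 m2.py 6 top side; python3 - <<'E'
from meas import *
for c in("side","top"):
    A=np.load(c+"6.npy");P=A[...,:3]
    m=(P[...,2]>120)&(P[...,2]<225)&(abs(P[...,0]-592)<22)&(abs(P[...,1]-11)<25)&(A[...,3:].mean(-1)<70)
    q=P[m];print(c,len(q),np.round(q.mean(0),1),np.round(np.percentile(q,[3,50,97],axis=0)).tolist())
    m=purple(A)&(P[...,2]<34)&(P[...,2]>20);q=P[m]
    if len(q)>20: print("base",len(q),cv2.minAreaRect(q[:,:2].astype(np.float32)))
E
```

```text
[467.02011367  38.96671627 310.33546383] [-179.89700482   -0.48276867  167.85601864] [-1.49447307 -0.67925887 -1.02212989] 0.09821254446982891
top plate top 57 [591.   8.  73.] ((593.5928955078125, 10.408977508544922), (43.342437744140625, 15.151611328125), 77.05502319335938)
side plate top 36 [586.5  -6.2  68.2] ((588.7874755859375, -4.394659996032715), (22.311830520629883, 10.59379768371582), 78.66372680664062)
side 59 [590.1   8.7 147.2] [[586.0, 3.0, 133.0], [589.0, 8.0, 147.0], [596.0, 18.0, 161.0]]
base 293 ((547.358154296875, 15.184398651123047), (46.22804260253906, 93.63417053222656), 82.71805572509766)
top 48 [592.5  12.7 152.7] [[585.0, 6.0, 126.0], [591.0, 13.0, 158.0], [606.0, 20.0, 165.0]]
base 23 ((584.7622680664062, 21.125083923339844), (22.999530792236328, 9.91862964630127), 79.34698486328125)
```

View pics/side6.png

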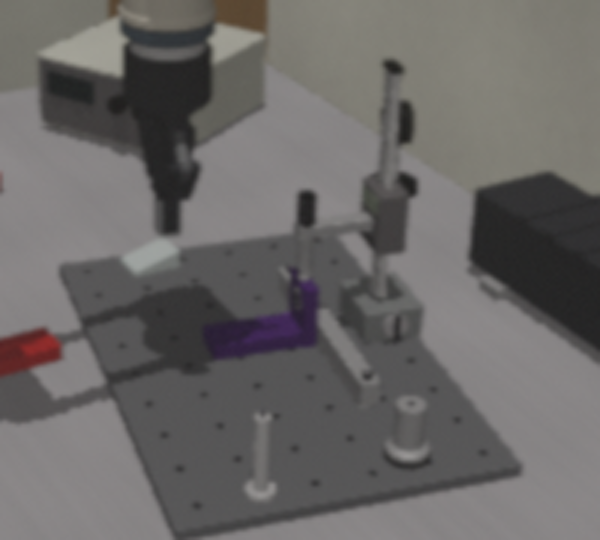

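The foot now stands on the plate at (300,280) in the crop. The grip has come down 47.6 mm and the fingers are clear. I'll descend behind the holder and press.

Emit:
{"op": "play_rows", "data": {"motion": [0,0,0,0,0,0.03,0,0,0,0,0,0,0.06,0,0,0,0,0,0,0.09,0,0,0,0,0,0,0.11,0,0,0,0,0,0,0.12,0,0,0,0,0,0,0.12,0,0,0,0,-0.01,0,0.12,0,0,0,0,-0.018,0,0.12,0,0,0,0,-0.018,0,0.12,0]}}

```text
time_s: 12.98
tool_pos: [488.7, 34.5, 198.0]
ee_rot: [180.0, 0.3, 167.8]
force: [-0.5, 0.3, 0.3]
opening: -0.0
finger_force: 0.0
```

Emit:
{"op": "play_rows", "data": {"motion": [0,0,0,0,0,0.004,0,0,0,0,0,0,0.008,0,0,0,0,0,0,0.008,0,0,0,0,-0.001,0,0.008,0,0,0,0,-0.002,0,0.008,0,0,0,0,-0.003,0,0.008,0,0,0,0,-0.003,0,0.008,0]}}

```text
time_s: 13.57
tool_pos: [489.6, 34.2, 187.4]
ee_rot: [180.0, 0.0, 167.8]
force: [-0.5, -1.2, 0.5]
opening: -0.2
finger_force: 0.0
```

Emit:
{"op": "play_rows", "data": {"motion": [0,0,0,0,0,-0.002,0,0,0,0,-0.001,0,-0.002,0,0,0,0,-0.002,0,-0.002,0,0,0,0,-0.002,0,-0.002,0,0,0,0,-0.002,0,-0.002,0]}}

```text
time_s: 13.98
tool_pos: [491.5, 33.8, 189.2]
ee_rot: [-180.0, 0.0, 167.8]
force: [-0.1, -0.6, -0.7]
opening: -0.0
finger_force: 0.0
```

Emit:
{"op": "play_rows", "data": {"motion": [0,0,0,-0.0005,0,0,0,0,0,0,-0.001,0,0,0,0,0,0,-0.0015,0,0,0,0,0,0,-0.002,0,0,0,0,0,0,-0.002,0,0,0]}}

```text
time_s: 14.4
tool_pos: [493.3, 33.4, 189.1]
ee_rot: [-180.0, -0.0, 167.8]
force: [-2.5, 0.1, 0.7]
opening: -0.1
finger_force: 0.7
```

Emit:
{"op": "play_rows", "data": {"motion": [0,0,0,-0.0005,0,0,0,0,0,0,-0.001,0,0,0,0,0,0,-0.001,0,0,0,0,0,0,-0.001,0,0,0,0,0,0,-0.001,0,0,0]}}

```text
time_s: 14.82
tool_pos: [493.8, 33.4, 188.9]
ee_rot: [-180.0, -0.2, 167.8]
force: [-5.5, 0.0, 2.0]
opening: -0.3
finger_force: 3.0
```

Emit:
{"op": "play_rows", "data": {"motion": [0,0,0,-0.0005,0,0,0,0,0,0,-0.001,0,0,0,0,0,0,-0.001,0,0,0,0,0,0,-0.001,0,0,0,0,0,0,-0.001,0,0,0,0,0,0,-0.001,0,0,0,0,0,0,-0.001,0,0,0]}}

```text
time_s: 15.4
tool_pos: [494.2, 33.3, 188.6]
ee_rot: [-180.0, -0.3, 167.8]
force: [-9.3, 1.8, 4.5]
opening: 0.4
finger_force: 4.8
```

Emit:
{"op": "play_rows", "data": {"motion": [0,0,0,-0.0005,0,0,0,0,0,0,-0.0005,0,0,0,0,0,0,-0.0005,0,0,0,0,0,0,-0.0005,0,0,0,0,0,0,-0.0005,0,0,0,0,0,0,-0.0005,0,0,0,0,0,0,-0.0005,0,0,0]}}

```text
time_s: 15.98
tool_pos: [494.4, 33.3, 188.5]
ee_rot: [-180.0, -0.4, 167.8]
force: [-11.7, 1.6, 5.2]
opening: -0.1
finger_force: 5.7
```

```bash
python3 m2.py 7 side; python3 - <<'E'
from meas import *
for i in range(3):
    f=grab_frame("side");s=observe();print(s["time_s"],s["force"],s["torque"])
A=np.dstack([cloud(f),f["color"]]);P=A[...,:3]
m=(P[...,2]>120)&(P[...,2]<225)&(abs(P[...,0]-592)<22)&(abs(P[...,1]-11)<25)&(A[...,3:].mean(-1)<70)
q=P[m];print(len(q),np.round(q.mean(0),1))
E
```

```text
[494.43680171  33.25467081 188.51217253] [-179.96921088   -0.37520728  167.84053002] [-11.73126516   1.55005668   5.16270715] -0.13304418120227768
side plate top 37 [586.9  -5.1  67.9] ((588.7667236328125, 0.013758659362792969), (27.779870986938477, 10.073135375976562), 84.79188537597656)
16.0833 [-11.66359256   2.01734499   4.95837913] [0.2257039  1.81226219 0.01567016]
16.1333 [-11.50664862   2.5182798    5.05238387] [0.30189486 1.82421516 0.00989025]
16.1833 [-11.47633294   3.00463369   5.53890558] [ 0.28773867  1.78105292 -0.05440891]
56 [590.3   9.  147.2]
```

View pics/side7.png

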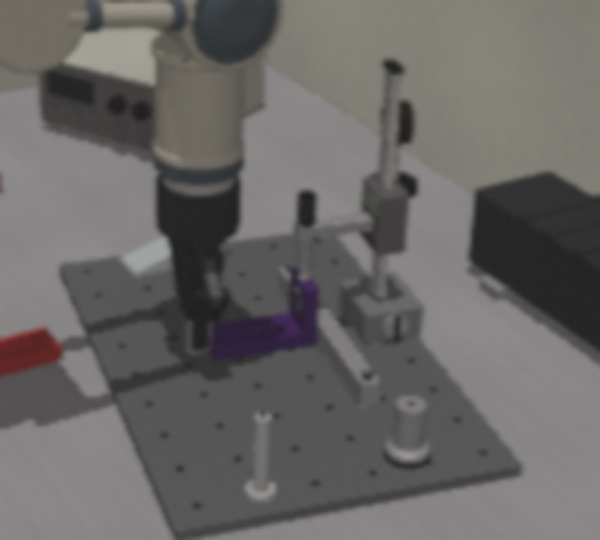

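The side crop shows the fingertips against the holder's back at (205,340), the plate at the fence, and the foot standing on it. The push is steady at about 11.7 N.

```bash
python3 -c "
from rig import *
print(close_job())"
```

```text
the job is handed in; nothing more can be done
None
```

I handed the job in with the holder against the fence and the plate centred under the foot. The foot should be pushed in about 5 mm (worked out from the fingertip height). The gauge is let go and the fingers are pressing with about 11.7 N, which should leave 8 to 10 N at the fence after friction. No verdict came back.

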